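# Put the prism sight to bed in its case

### The arm

A 7-joint arm with a two-finger parallel gripper is mounted at the origin on the work surface. World frame = base frame: x ahead of the robot, y to its left, z up, the work surface at z = 0. Lengths are in m, angles in rad, forces in N, time in s.
With the tool pointing down it reaches from about 0.425 to 0.925 m from the base axis. Payload 6.8 kg.
Tool frame: the origin (TCP) lies midway between the tips of the shut fingers; the grasp point (between the pads) lies 19 mm behind it; z points along the fingers, y is the line along which they close (so a half turn about z gives the same grasp; the last joint's range is limited). The gripper opens to 85 mm and grips with 20 to 120 N. Pads are 22 mm wide; open, the fingers measure 114 mm over their backs; the gripper's body (76 mm by 85 mm) begins 54 mm behind the grasp point. The pads swing forward as they close: fully open they stand 13 mm farther back than shut.
Start: joints at [-1.449, 0.477, 0.022, 1.555, -0.011, 1.109, -0.083], TCP at [0.154, 0.657, 0.231] pointing down, gripper open.
Joint ranges: [-2.96, 2.96], [-0.34, 2.1], [-1.41, 1.46], [0.24, 2.44], [-1.37, 4.51], [0.17, 1.92], [-2.96, 2.96]. Speed limits (rad/s): [2.39, 2.39, 3.14, 3.14, 3.14, 3.14, 3.14].

### API

Orientations are given as a rotation vector (axis times angle).
In Python, from bench import r gives the robot as it stands. The module is installed in compiled form; this text tells all that it offers.
- The arm moves only by the tool apply_moves, never from a script. Its argument "rows" is a list of rows, each a list of 6 numbers: the shift along the tool's x, y, z scaled (see below), then the turn, a rotation vector about the tool's x, y, z scaled (see below). A call has 1 to 5 rows; each row is the pose to reach, as a shift and turn from the pose commanded when the call began, along the tool's axes at that moment; what a row does not reach only later rows make up. The controller multiplies each number of a shift by 0.25 m and each number of a turn by 90 degrees. A row lasts 1/8 s, in which the tool goes at most 62.5 mm and 10.7 degrees, less where a joint would pass 70% of its speed; a pose out of reach is approached as far as the arm can. A call with a number of a shift or a turn outside -1 to 1 is refused whole. A call with a gripper value outside its range is refused whole. "claw" is the opening, from 0 (shut) to 1 (fully open), set as the call begins (left out, the last holds). The fingers move at their own pace and stop on an object; "newtons" is the grip in N (left out, the last holds). Time passes only in rows, so rows that repeat a pose let the fingers close. It gives the time, the measured TCP pose, the force, the opening and the grip force at its end, in the units of the state.
- r.get_obs(): the state, without advancing time (a new reading comes with each control period).
- r.grab_frame(name): name is "scene" or "side" or "wrist"; returns a dict with "pixels" (400x640x3 uint8, red, green, blue), "intrinsics" (3x3 intrinsics, pixels), "eye" and "attitude" of the camera in the world. Camera axes: x right, y up, looking along -z (the intrinsics and any distortion apply to the point x, -y, -z); pixel columns grow to the right and rows downward; lengths in m; the calibration is good to about 2 mm. A picture is of the moment at which its call begins. There is no depth.
- r.hand_in(): hands the job in; it is judged then, once.
Trained networks look in a picture, given as the dict that the camera call returned (one of the last four; its "shot" number tells which), for a name from the list of things; names that differ only in an ending like _2 or _b are one class to them, and where a whole thing is asked for, a point or a joint stands for the part that bears it (a point fixed in the world has none). Each returns a list of dicts, best first, with "conf" (0 to 1); they miss things now and then, are a little off and sometimes report something else, mostly with a low value. They report only what shows in the picture. A call takes as long as a camera call. They do not tell look-alikes from the thing itself.
- r.search_frame(picture, thing): "rect" ([left, top, width, height] in pixels, round what is visible of it).
- r.outline_of(picture, thing): "pixels" (400x640 bool, what is visible of it) and "rect" ([left, top, width, height] in pixels, round what is visible of it).
- r.landmark_of(picture, thing): "point" ([column, row] in pixels: a listed point, or the origin of a listed thing).
The state is a dict: "clock": time; "joints": joint angles; "qvel": joint speeds; "tau": joint torques, N m; "tcp_pos": TCP position; "orientation": TCP orientation; "contact_force": force on the tool from outside, world axes, zero at the start; "moment": the same for the moment, N m; "grip_width": finger opening in m; "gripper_force": force on a finger pad.
Only numpy, scipy, OpenCV 4.12 (cv2) and the standard library are available. Lean on these libraries where they do the work, as an engineer would, in place of code of your own. Each camera call takes 0.05 s, during which the arm holds its last target. There are 200 camera calls.

### The job

Put the tall black prism sight away in the long walnut case by pushing alone, without lifting it: with a fingertip gently push the upper part of the standing housing so that it tips over and lies along the case on the felt, then push the open lid over and gently shut it fully. Leave the other instruments on the turntable where they stand.

Things in the scene. Friction and masses are not known exactly. Their poses are not given: they have to be found in the camera images.
- turntable: Varnished elm turntable, a round board 420 mm across, locked (it does not turn), top 30 mm above the marble. Origin: centre of its underside.
- case: Long walnut case fixed on the turntable, open on top: outside 86 (x) by 214 (y) by 52 mm high, walls 7 mm, inside 72 by 200 mm, felt floor 8 mm above its underside. Origin: centre of its underside; z up; y runs along its length, +y towards the end where the sight's top shall come to lie (the sight stands at the -y end); the lid's hinge runs along y on the rim of the -x side, which is the robot's side.
- lid (a joint): Hinge of the case's lid (rad): 0 = fully shut, 1.57 = standing straight up, larger = leaning back towards the robot's side; stop at 2.0. The lid is a walnut plate 86 mm from hinge to free edge, 214 mm long, 8 mm thick, 0.13 kg; the hinge is stiff, so the lid stays at any angle until pushed (1 to 2 N at the free edge).
- lid_hinge (a point): Middle of the lid's hinge line on the case's -x rim, 52 mm above the case's underside.
- lid_edge (a point): Middle of the lid's free edge, on its outer face (the face that is on top when shut), 86 mm from the hinge line.
- sight: The prism sight housing as a whole, described under sight_mid. Origin: centre of its underside (the end it stands on).
- sight_mid (a point): Centre of the prism sight housing, a black box with thin brass bands, 44 (x) by 38 (y) by 130 mm (z), about 0.22 kg, loose; at the start it stands on end on the case's felt near the case's -y end, z up, its axes roughly along the case's. It falls over once tipped about 17 degrees (its top pushed some 40 mm); lying down, it is 38 mm high and fits under the lid.
- clinometer: Bystander: brass ship's clinometer, upright dial 64 mm across on a foot 28 by 80 mm, 72 mm high. Origin: centre of its underside.
- aneroid: Bystander: aneroid movement in a round brass cage, 60 mm across, 50 mm high. Origin: centre of its underside.
- dome: Bystander: squat nickel dome weight, 56 mm across, 34 mm high. Origin: centre of its underside.
- compass_box: Bystander: small square walnut compass box with a sliding lid, 64 by 64 by 34 mm, beyond the case's +y end. Origin: centre of its underside.
Not all that is in view belongs to the job. There is more than one size of the sight; the job needs the largest.

How it is judged:
By the outcome, as a careful person would: the job done as asked, in the order asked, and still so for the second after the job is handed in, with the robot touching nothing.
It also fails if it takes over 51 s, if anything falls off the work surface, if the arm or the gripper's body presses on something with over 40 N, if the wrist force passes 120 N, or if a joint passes its speed limit or range.

## Working session

There is one attempt and no reset: what is moved stays moved. The work goes in short steps, Python scripts to look and compute and a tool call to move; the robot and the scene stay as the last step left them, time stands still between calls to the robot, and variables do not carry over. Pictures are saved under pics/ and viewed, at most 10 in all, crops included, and the job is handed in when it is done.

Besides the shell and the picture viewer there is one more tool, called after "Request:" by a JSON object that holds its "method" and its "body", one argument or row to a line. apply_moves: Moves the arm, as the interface text tells. Its arguments: {"type":"object","properties":{"rows":{"type":"array","items":{"type":"array","items":{"type":"number"}}},"claw":{"type":"number"},"newtons":{"type":"number"}},"required":["rows"]}

```bash
mkdir -p pics; ls; cat > h.py <<'E'
import numpy as np, cv2
from scipy.spatial.transform import Rotation as R
from bench import r
def P(f):
    A=np.array(f["attitude"],float)
    if A.shape!=(3,3): A=R.from_rotvec(A).as_matrix() if A.size==3 else R.from_quat(A).as_matrix()
    return np.array(f["intrinsics"]),A,np.array(f["eye"])
def ray(f,p):
    K,A,e=P(f); d=np.linalg.inv(K)@[p[0],p[1],1]; return e,A@(d*[1,-1,-1])
def proj(f,X):
    K,A,e=P(f); c=(np.atleast_2d(X)-e)@A*[1,-1,-1]; u=c@K.T; return u[:,:2]/u[:,2:]
def onz(f,p,z):
    e,d=ray(f,p); return e+d*(z-e[2])/d[2]
def tri(*fp):
    M=0;b=0
    for f,p in fp:
        e,d=ray(f,p); d=d/np.linalg.norm(d); Q=np.eye(3)-np.outer(d,d); M=M+Q;b=b+Q@e
    X=np.linalg.solve(M,b); return X,[np.linalg.norm(proj(f,X)[0]-p) for f,p in fp]
def save(f,n): cv2.imwrite("pics/"+n,f["pixels"][...,::-1])
E
cat > a.py <<'E'
from h import *
np.set_printoptions(precision=3,suppress=True)
o=r.get_obs();print(o["clock"],o["tcp_pos"],o["orientation"])
a=r.grab_frame("scene");b=r.grab_frame("side")
print({k:v for k,v in a.items() if k!="pixels"});print(b["eye"])
im=np.vstack([a["pixels"],b["pixels"]]); 
cv2.imwrite("pics/s.png",a["pixels"][...,::-1]);cv2.imwrite("pics/d.png",b["pixels"][...,::-1])
for n in "turntable case lid_hinge lid_edge sight sight_mid clinometer aneroid dome compass_box".split():
    pa=r.landmark_of(a,n);pb=r.landmark_of(b,n)
    f=lambda l:[(np.round(q["point"]),round(q["conf"],2)) for q in l]
    print(n,f(pa),f(pb))
    if pa and pb: print("   ",*tri((a,pa[0]["point"]),(b,pb[0]["point"])))
for n in ["sight","case"]:
  for f in (a,b): print(n,[(q["rect"],q["conf"]) for q in r.search_frame(f,n)])
E
python3 a.py
```

```text
pics
0.0 [0.154 0.657 0.23 ] [-0.36  -3.121  0.003]
{'intrinsics': array([[439.702,   0.   , 317.799],
       [  0.   , 439.702, 200.654],
       [  0.   ,   0.   ,   1.   ]]), 'eye': array([1.2  , 0.249, 0.693]), 'attitude': array([0.551, 0.816, 1.858]), 'shot': 1}
[ 0.424 -0.724  0.603]
turntable [(array([285., 223.]), 0.97), (array([290., 175.]), 0.16)] []
case [] [(array([333., 255.]), 0.61), (array([402., 230.]), 0.52)]
lid_hinge [(array([288., 178.]), 0.87), (array([258., 200.]), 0.54)] [(array([313., 239.]), 0.74)]
    [ 0.53  -0.104  0.082] [np.float64(1.8850261217518445), np.float64(2.3007823320104923)]
lid_edge [(array([293., 139.]), 0.82)] [(array([299., 208.]), 0.72)]
    [ 0.502 -0.109  0.162] [np.float64(0.007712182247285584), np.float64(0.009722634270003009)]
sight [(array([230., 164.]), 0.9), (array([261., 200.]), 0.76)] [(array([241., 356.]), 0.93), (array([350., 274.]), 0.88)]
    [ 0.418 -0.303  0.008] [np.float64(15.466249173141899), np.float64(26.9050090212062)]
sight_mid [(array([256., 178.]), 0.84), (array([233., 147.]), 0.59), (array([258., 142.]), 0.46)] [(ar
[... 230 characters left out ...]
, 207.]), 0.82)]
    [0.666 0.054 0.032] [np.float64(0.6286711286052526), np.float64(0.5612827816343093)]
aneroid [] [(array([351., 272.]), 0.68)]
dome [] [(array([405., 229.]), 0.79)]
compass_box [(array([365., 214.]), 0.86)] [(array([295., 211.]), 0.83)]
    [0.516 0.071 0.026] [np.float64(0.4332500996067289), np.float64(0.4345159441146577)]
sight [([242.0, 146.9, 25.8, 49.4], 0.95), ([252.6, 123.0, 13.1, 11.0], 0.68), ([224.0, 133.0, 13.2, 32.6], 0.56), ([188.9, 168.4, 198.1, 129.0], 0.17)]
sight [([271.0, 327.5, 28.6, 60.9], 0.79), ([227.2, 311.6, 29.4, 54.8], 0.76), ([339.2, 205.3, 33.0, 66.2], 0.57)]
case [([236.1, 133.0, 106.4, 93.6], 0.66)]
case [([273.3, 178.3, 111.2, 116.1], 0.97)]
```

View pics/s.png

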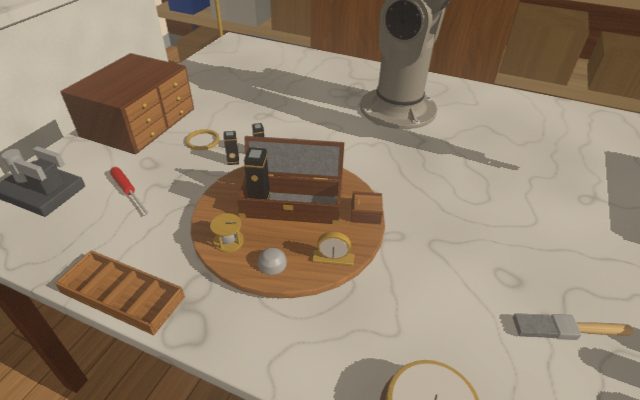

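View pics/d.png

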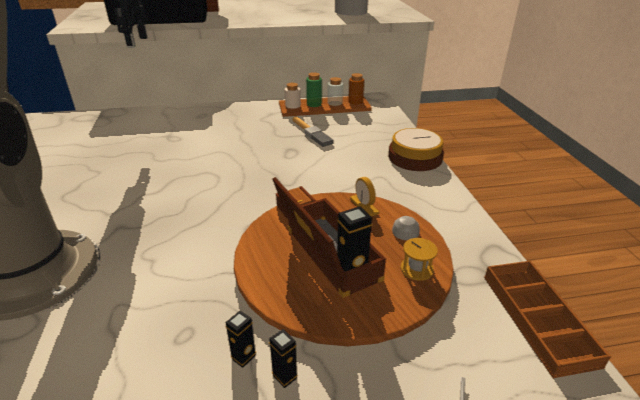

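The scene view shows three black sights. One stands in the case at scene (257,175) / side (354,240). The other two stand on the marble: scene (232,147) / side (241,338), and scene (258,130) / side (284,358). The one in the case is the largest and fits the description. I'll check it in a crop and pick corners there.

```bash
python3 - <<'E'
import cv2,numpy as np
a=cv2.imread("pics/s.png")[122:230,228:352];b=cv2.imread("pics/d.png")[170:305,262:392]
f=lambda i:cv2.resize(i,None,fx=4,fy=4,interpolation=cv2.INTER_CUBIC)
A=cv2.resize(a,None,fx=3.2,fy=3.2,interpolation=cv2.INTER_CUBIC);B=cv2.resize(b,None,fx=3.0,fy=3.0,interpolation=cv2.INTER_CUBIC)
c=np.zeros((410,800,3),np.uint8);c[:A.shape[0],:A.shape[1]]=A;c[:B.shape[0],400:400+B.shape[1]]=B
cv2.imwrite("pics/c.png",c)
E
```

```text
(no output)
```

View pics/c.png

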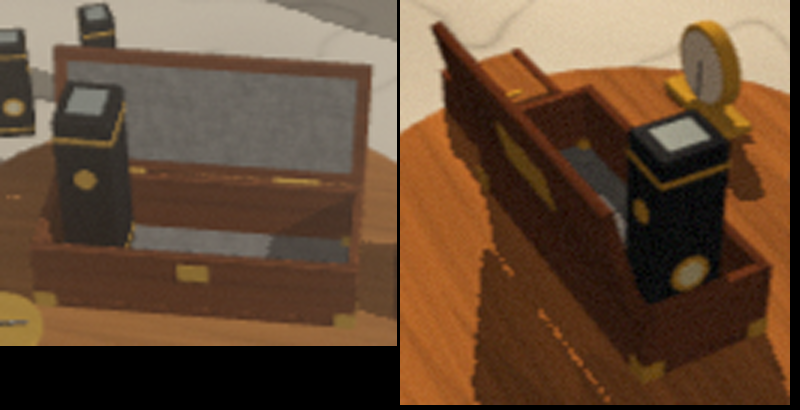

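```bash
cat > fit.py <<'E'
from h import *
from scipy.optimize import least_squares
np.set_printoptions(precision=4,suppress=True)
a=r.grab_frame("scene");b=r.grab_frame("side")
S=lambda u,v:np.array([228+u/3.2,122+v/3.2]); D=lambda u,v:np.array([262+(u-400)/3,170+v/3])
def T(p,X): c,s=np.cos(p[2]),np.sin(p[2]); X=np.atleast_2d(X); return np.c_[p[0]+c*X[:,0]-s*X[:,1],p[1]+s*X[:,0]+c*X[:,1],X[:,2]]
cs=[(a,S(33,243),(.043,-.107,.082)),(a,S(357,265),(.043,.107,.082)),(a,S(355,325),(.043,.107,.03)),(a,S(32,305),(.043,-.107,.03)),
(b,D(770,266),(.043,-.107,.082)),(b,D(768,330),(.043,-.107,.03)),(b,D(640,380),(-.043,-.107,.03))]
res=lambda p:np.concatenate([proj(f,T(p,X))[0]-u for f,u,X in cs])
s=least_squares(res,[.55,-.1,0]);print("case",s.x,s.fun);c=s.x
ss=[(a,S(66,83),(-.022,-.019)),(a,S(123,86),(-.022,.019)),(a,S(117,116),(.022,.019)),(a,S(56,112),(.022,-.019)),
(b,D(665,158),(-.022,-.019)),(b,D(728,132),(.022,-.019)),(b,D(690,112),(.022,.019)),(b,D(628,130),(-.022,.019))]
rs=lambda p:np.concatenate([proj(f,T(p,(*X,p[3])))[0]-u for f,u,X in ss])
s=least_squares(rs,[.55,-.15,0,.16]);print("sight",s.x,s.fun)
d=s.x[:2]-c[:2];cc,sn=np.cos(c[2]),np.sin(c[2]);print("sight in case",cc*d[0]+sn*d[1],-sn*d[0]+cc*d[1],s.x[2]-c[2])
ls=[(a,S(57,46),-.107),(a,S(371,66),.107),(b,D(435,25),.107)]
for t in ((0,.086),(.008,.086)):
  L=lambda q,y:T(c,(-.043+.086*np.cos(q)-t[0]*np.sin(q),y,.082+.086*np.sin(q)+t[0]*np.cos(q)))
  s=least_squares(lambda q:np.concatenate([proj(f,L(q[0],y))[0]-u for f,u,y in ls]),[1.7]);print("lid",s.x,s.fun)
E
python3 fit.py
```

```text
case [ 0.5665 -0.0846  0.3387] [-1.7389  1.0073  0.0906  0.6525 -0.4607 -0.153   1.1998 -0.3754  0.1775
 -0.7346 -1.6735 -0.2912  0.4186  0.7868]
sight [ 0.5876 -0.1497  0.3897  0.1683] [-0.8507 -1.0324 -0.1738 -1.4609 -0.8199  2.0555 -0.9405  2.772  -0.4526
  1.3899  0.3969  1.2457 -0.8329 -3.3576 -1.6345 -1.1662]
sight in case -0.0017483512857028906 -0.06839040997622421 0.050969126082786254
lid [1.8499] [-2.4496 -0.4387 -0.3035 -1.0384 -0.9298 -1.5183]
lid [1.7557] [-2.4687 -0.5892 -0.2937 -1.1889 -0.9354 -1.6991]
```

```bash
cat >> h.py <<'E'
C=np.array([.5665,-.0846]);YAW=.3387
def W(x,y,z): c,s=np.cos(YAW),np.sin(YAW); return np.array([C[0]+c*x-s*y,C[1]+s*x+c*y,z])
def loc(p): c,s=np.cos(YAW),np.sin(YAW); d=np.array(p[:2])-C; return np.array([c*d[0]+s*d[1],-s*d[0]+c*d[1],p[2]])
RD=np.c_[[-np.cos(YAW),-np.sin(YAW),0],[-np.sin(YAW),np.cos(YAW),0],[0,0,-1]]
def go(Xw):
    o=r.get_obs();A=R.from_rotvec(o["orientation"]).as_matrix()
    print("shift",np.round(A.T@(np.array(Xw)-o["tcp_pos"])/.25,3),"turn",np.round(R.from_matrix(A.T@RD).as_rotvec()/(np.pi/2),3))
E
python3 -c "
from h import *
go((.35,.5,.26));go((.5,.2,.26));go(W(-.002,-.125,.26));print(W(-.002,-.125,.26))"
```

```text
shift [-0.908 -0.434 -0.115] turn [-0.    -0.    -0.362]
shift [-1.765 -1.465 -0.115] turn [-0.    -0.    -0.362]
shift [-2.546 -2.939 -0.115] turn [-0.    -0.    -0.362]
[ 0.60614628 -0.20316295  0.26      ]
```

Request:
{"method": "apply_moves", "body": {
  "rows": [
    [-0.3, -0.15, -0.12, 0, 0, -0.11],
    [-0.6, -0.3, -0.12, 0, 0, -0.22],
    [-0.9, -0.43, -0.12, 0, 0, -0.33],
    [-0.9, -0.43, -0.12, 0, 0, -0.362],
    [-0.9, -0.43, -0.12, 0, 0, -0.362]
  ],
  "claw": 0,
  "newtons": 20
}}

```text
clock: 2.02
tcp_pos: [0.3545, 0.4967, 0.2618]
orientation: [-0.514, 3.097, -0.003]
contact_force: [-0.5, 0.0, -0.5]
grip_width: -0.0001
gripper_force: 0.0
```

```bash
python3 -c "
from h import *
o=r.get_obs();print(o['clock'],o['tcp_pos'],o['joints'],loc(o['tcp_pos']));go((.5,.2,.26));go(W(-.002,-.125,.26))"
```

```text
2.025 [0.35446243 0.4967323  0.26176785] [-1.04132568  0.34448835 -0.0175417   1.68235903  0.01011751  1.11459592
  0.83728837] [-0.00683697  0.61875717  0.26176785]
shift [-0.168 -1.311  0.01 ] turn [-0.001  0.001 -0.006]
shift [-0.049 -2.975  0.014] turn [-0.001  0.001 -0.006]
```

Request:
{"method": "apply_moves", "body": {
  "rows": [
    [0, -0.25, 0, 0, 0, 0],
    [0, -0.5, 0, 0, 0, 0],
    [0, -0.75, 0, 0, 0, 0],
    [0, -1.0, 0, 0, 0, 0],
    [-0.02, -1.0, 0.02, 0, 0, -0.006]
  ]
}}

```text
clock: 2.65
tcp_pos: [0.438, 0.2626, 0.2569]
orientation: [-0.532, 3.095, -0.001]
contact_force: [0.2, 0.5, -0.2]
grip_width: 0.0005
gripper_force: 0.0
```

Request:
{"method": "apply_moves", "body": {
  "rows": [
    [0, -0.25, 0, 0, 0, 0],
    [0, -0.5, 0, 0, 0, 0],
    [0, -0.75, 0, 0, 0, 0],
    [0, -1.0, 0, 0, 0, 0],
    [-0.02, -1.0, 0, 0, 0, 0]
  ]
}}

```text
clock: 3.28
tcp_pos: [0.5274, 0.0298, 0.2565]
orientation: [-0.532, 3.095, -0.003]
contact_force: [-0.5, 1.2, 0.3]
grip_width: 0.0002
gripper_force: 0.0
```

Request:
{"method": "apply_moves", "body": {
  "rows": [
    [0, -0.25, 0, 0, 0, 0],
    [0, -0.5, 0, 0, 0, 0],
    [0, -0.75, 0, 0, 0, 0],
    [0, -1.0, 0, 0, 0, 0],
    [0, -1.0, 0, 0, 0, 0]
  ]
}}

```text
clock: 3.9
tcp_pos: [0.6124, -0.2046, 0.2556]
orientation: [0.536, -3.095, 0.004]
contact_force: [-0.4, 0.1, 0.5]
grip_width: -0.0002
gripper_force: 0.0
```

```bash
python3 -c "
from h import *
o=r.get_obs();print(o['clock'],o['tcp_pos'],o['joints'],loc(o['tcp_pos']));go(W(-.002,-.13,.15))
f=r.grab_frame('wrist');save(f,'w1.png');f=r.grab_frame('side');cv2.imwrite('pics/w2.png',np.hstack([cv2.imread('pics/w1.png')[:,100:540],f['pixels'][100:400,200:460,::-1].repeat(1,0) if 0 else cv2.resize(f['pixels'][120:320,220:400,::-1],(360,400))]))
print(proj(f,o['tcp_pos']))"
```

```text
3.9 [ 0.61241887 -0.20463249  0.25564761] [-0.04775128  0.42337119  0.37489558  1.62353276 -0.16477631  1.12577747
  2.28201459] [ 0.00342795 -0.1284702   0.25564761]
shift [ 0.021 -0.005  0.423] turn [-0.001 -0.001  0.003]
[[382.77901308 185.16130084]]
```

View pics/w2.png

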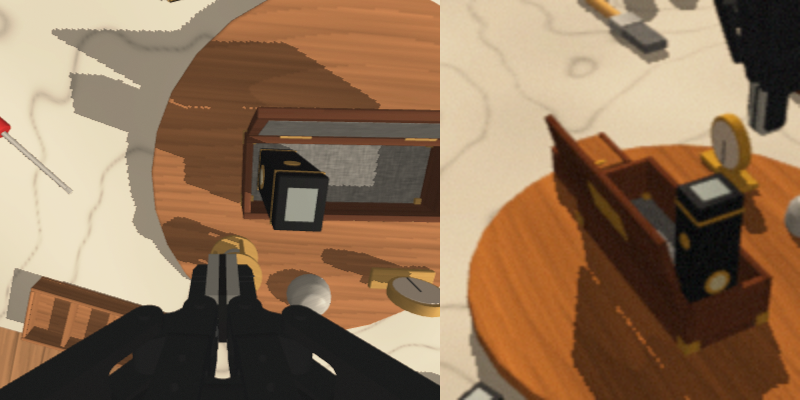

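The wrist picture shows the sight's top centred at about full-frame (400,202), the case's -y end at column ~345, and clear room behind it. I'll check the position with these pixels.

```bash
python3 -c "
from h import *
f=r.grab_frame('wrist')
for p in [(373,173),(428,176),(424,231),(372,228),(400,202)]: print(p,loc(onz(f,p,.168)))
print(proj(f,[W(-.043,-.107,.082),W(.043,-.107,.082),W(-.002,-.068,.168)]))"
```

```text
(373, 173) [-0.02438697 -0.08571777  0.168     ]
(428, 176) [-0.02261974 -0.04566785  0.168     ]
(424, 231) [ 0.02066516 -0.04372027  0.168     ]
(372, 228) [ 0.01862351 -0.08382573  0.168     ]
(400, 202) [-0.00255241 -0.06423396  0.168     ]
[[338.49914893 133.25608623]
 [336.20283745 217.38046196]
 [394.88952627 202.64952523]]
```

Request:
{"method": "apply_moves", "body": {
  "rows": [
    [0.02, -0.02, 0.15, 0, 0, 0],
    [0.02, -0.02, 0.3, 0, 0, 0],
    [0.02, -0.02, 0.42, 0, 0, 0],
    [0.02, -0.02, 0.42, 0, 0, 0]
  ]
}}

```text
clock: 4.55
tcp_pos: [0.6074, -0.2037, 0.1491]
orientation: [0.549, -3.089, -0.005]
contact_force: [-0.4, -0.3, 0.2]
grip_width: -0.0003
gripper_force: 0.0
```

Request:
{"method": "apply_moves", "body": {
  "rows": [
    [0, 0.03, 0, 0, 0, 0],
    [0, 0.06, 0, 0, 0, 0],
    [0, 0.08, 0, 0, 0, 0],
    [0, 0.1, 0, 0, 0, 0],
    [0, 0.12, 0, 0, 0, 0]
  ]
}}

```text
clock: 5.18
tcp_pos: [0.5983, -0.1792, 0.1516]
orientation: [-0.544, 3.094, -0.001]
contact_force: [0.4, 0.0, 0.6]
grip_width: -0.0001
gripper_force: 0.2
```

Request:
{"method": "apply_moves", "body": {
  "rows": [
    [0, 0.015, 0, 0, 0, 0],
    [0, 0.03, 0, 0, 0, 0],
    [0, 0.045, 0, 0, 0, 0],
    [0, 0.06, 0, 0, 0, 0],
    [0, 0.06, 0, 0, 0, 0]
  ]
}}

```text
clock: 5.8
tcp_pos: [0.593, -0.1647, 0.1512]
orientation: [0.545, -3.094, -0.0]
contact_force: [0.1, 0.6, 0.2]
grip_width: -0.0001
gripper_force: 0.1
```

```bash
python3 -c "
from h import *
o=r.get_obs();print(o['clock'],o['contact_force'],loc(o['tcp_pos']))
f=r.grab_frame('side');s=r.grab_frame('scene');cv2.imwrite('pics/p1.png',np.hstack([cv2.resize(g,(400,400)) for g in (f['pixels'][170:310,250:390,::-1],s['pixels'][110:250,215:355,::-1])]))"
```

```text
5.8 [0.0602649  0.61875738 0.23683868] [-0.00161863 -0.08438537  0.15121307]
```

View pics/p1.png

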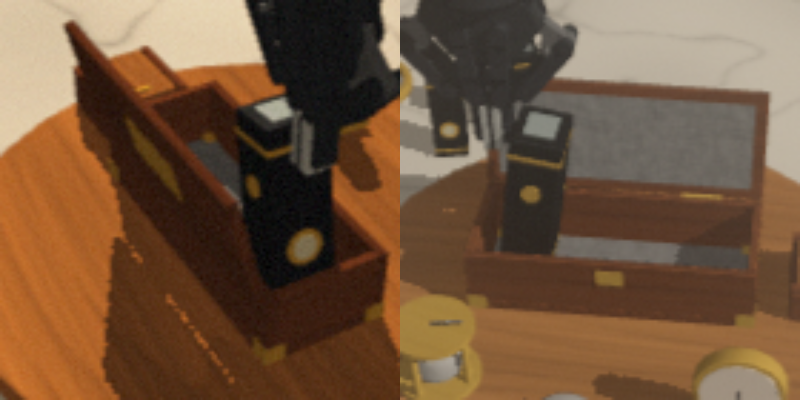

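The picture shows the fingertip on the upper back face, with the sight leaning a few degrees towards +y and well centred. I'll keep pushing slowly.

Request:
{"method": "apply_moves", "body": {
  "rows": [
    [0, 0.015, 0, 0, 0, 0],
    [0, 0.03, 0, 0, 0, 0],
    [0, 0.045, 0, 0, 0, 0],
    [0, 0.06, 0, 0, 0, 0],
    [0, 0.075, 0, 0, 0, 0]
  ]
}}

```text
clock: 6.52
tcp_pos: [0.5866, -0.1472, 0.1513]
orientation: [0.544, -3.094, -0.0]
contact_force: [-1.2, 0.0, 0.1]
grip_width: -0.0001
gripper_force: 0.0
```

Request:
{"method": "apply_moves", "body": {
  "rows": [
    [0, 0.015, 0, 0, 0, 0],
    [0, 0.03, 0, 0, 0, 0],
    [0, 0.045, 0, 0, 0, 0],
    [0, 0.06, 0, 0, 0, 0],
    [0, 0.06, 0, 0, 0, 0]
  ]
}}

```text
clock: 7.15
tcp_pos: [0.5816, -0.133, 0.1513]
orientation: [0.545, -3.094, -0.0]
contact_force: [-0.7, 0.4, 0.8]
grip_width: 0.0001
gripper_force: 0.0
```

```bash
python3 -c "
from h import *
o=r.get_obs();print(o['clock'],o['contact_force'],loc(o['tcp_pos']))
f=r.grab_frame('side');s=r.grab_frame('scene');cv2.imwrite('pics/p2.png',np.hstack([cv2.resize(g,(400,400)) for g in (f['pixels'][170:310,250:390,::-1],s['pixels'][110:250,215:355,::-1])]))"
```

```text
7.15 [-0.67578419  0.44653584  0.77140931] [-0.00189413 -0.05068385  0.15129521]
```

View pics/p2.png

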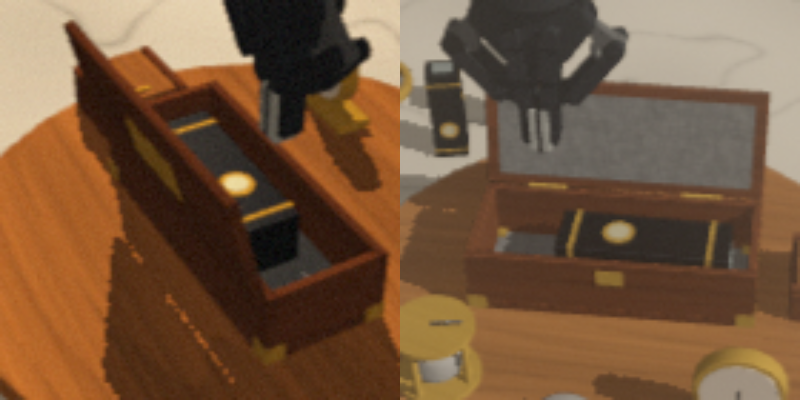

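The sight lies flat along the case on the felt, below the rim. Next I'll move over to the lid's outer side.

Request:
{"method": "apply_moves", "body": {
  "rows": [
    [0, 0, -0.2, 0, 0, 0],
    [0, 0.05, -0.4, 0, 0, 0],
    [0.2, 0.15, -0.44, 0, 0, 0],
    [0.4, 0.2, -0.44, 0, 0, 0],
    [0.5, 0.2, -0.44, 0, 0, 0]
  ]
}}

```text
clock: 7.88
tcp_pos: [0.4445, -0.1294, 0.2614]
orientation: [-0.544, 3.094, 0.001]
contact_force: [0.2, -0.9, -0.5]
grip_width: 0.0004
gripper_force: 0.0
```

Request:
{"method": "apply_moves", "body": {
  "rows": [
    [0, 0, 0, 0, 0, 0],
    [0, 0, 0.15, 0, 0, 0],
    [0, 0, 0.3, 0, 0, 0],
    [0, 0, 0.44, 0, 0, 0],
    [0, 0, 0.44, 0, 0, 0]
  ]
}}

```text
clock: 8.5
tcp_pos: [0.4462, -0.1287, 0.1494]
orientation: [0.544, -3.089, -0.001]
contact_force: [-0.1, 0.1, 1.3]
grip_width: -0.0001
gripper_force: 0.0
```

```bash
python3 -c "
from h import *
o=r.get_obs();print(o['clock'],o['contact_force'],loc(o['tcp_pos']));go(W(-.125,0,.145))"
```

```text
8.5 [-0.14840316  0.1444369   1.27097298] [-0.12812527 -0.00162124  0.1493574 ]
shift [-0.013  0.006  0.017] turn [ 0.001 -0.003  0.006]
```

Request:
{"method": "apply_moves", "body": {
  "rows": [
    [-0.08, 0, 0, 0, 0, 0],
    [-0.14, 0, 0.01, 0, 0, 0],
    [-0.18, 0, 0.01, 0, 0, 0],
    [-0.22, 0, 0.01, 0, 0, 0],
    [-0.26, 0, 0.01, 0, 0, 0]
  ]
}}

```text
clock: 9.12
tcp_pos: [0.5085, -0.1069, 0.1489]
orientation: [0.544, -3.094, 0.0]
contact_force: [-1.0, -0.4, 1.2]
grip_width: -0.0002
gripper_force: 0.7
```

Request:
{"method": "apply_moves", "body": {
  "rows": [
    [-0.05, 0, 0, 0, 0, 0],
    [-0.1, 0, 0.006, 0, 0, 0],
    [-0.136, 0, 0.02, 0, 0, 0],
    [-0.172, 0, 0.036, 0, 0, 0],
    [-0.172, 0, 0.036, 0, 0, 0]
  ]
}}

```text
clock: 9.75
tcp_pos: [0.549, -0.0916, 0.1392]
orientation: [0.545, -3.094, -0.0]
contact_force: [-0.5, -0.3, 0.2]
grip_width: 0.0001
gripper_force: 0.0
```

```bash
python3 -c "
from h import *
o=r.get_obs();print(o['clock'],o['contact_force'],loc(o['tcp_pos']))
f=r.grab_frame('side');s=r.grab_frame('scene');cv2.imwrite('pics/p3.png',np.hstack([cv2.resize(g,(400,400)) for g in (f['pixels'][170:310,250:390,::-1],s['pixels'][110:250,215:355,::-1])]))"
```

```text
9.75 [-0.4824258  -0.25262394  0.19236016] [-0.01882759 -0.00080815  0.13922751]
```

View pics/p3.png

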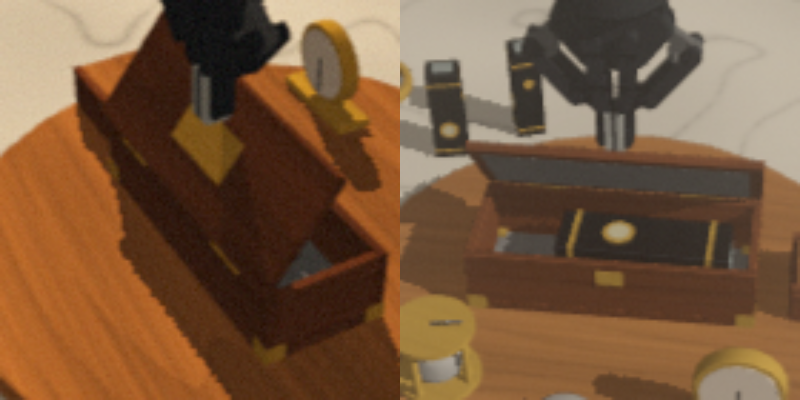

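The lid is about halfway over, leaning over the case, with the fingertip on its outer face and the sight still flat. I'll continue the arc.

Request:
{"method": "apply_moves", "body": {
  "rows": [
    [-0.032, 0, 0.024, 0, 0, 0],
    [-0.06, 0, 0.052, 0, 0, 0],
    [-0.084, 0, 0.082, 0, 0, 0],
    [-0.104, 0, 0.116, 0, 0, 0],
    [-0.104, 0, 0.116, 0, 0, 0]
  ]
}}

```text
clock: 10.48
tcp_pos: [0.5726, -0.0829, 0.1097]
orientation: [0.545, -3.092, -0.001]
contact_force: [0.1, -0.4, 0.1]
grip_width: 0.0002
gripper_force: 0.0
```

Request:
{"method": "apply_moves", "body": {
  "rows": [
    [-0.01, 0, 0.015, 0, 0, 0],
    [-0.02, 0, 0.03, 0, 0, 0],
    [-0.025, 0, 0.044, 0, 0, 0],
    [-0.03, 0, 0.058, 0, 0, 0],
    [-0.03, 0, 0.058, 0, 0, 0]
  ]
}}

```text
clock: 11.1
tcp_pos: [0.5801, -0.0807, 0.096]
orientation: [0.544, -3.094, -0.0]
contact_force: [-0.0, -0.0, 0.3]
grip_width: 0.0
gripper_force: 0.0
```

```bash
python3 -c "
from h import *
o=r.get_obs();print(o['clock'],o['contact_force'],loc(o['tcp_pos']))"
```

```text
11.1 [-0.02228991 -0.04064334  0.287373  ] [ 0.01407504 -0.0008516   0.09599162]
```

Request:
{"method": "apply_moves", "body": {
  "rows": [
    [0, 0, 0.008, 0, 0, 0],
    [0, 0, 0.014, 0, 0, 0],
    [0, 0, 0.02, 0, 0, 0],
    [0, 0, 0.02, 0, 0, 0]
  ]
}}

```text
clock: 11.6
tcp_pos: [0.5799, -0.0808, 0.0912]
orientation: [0.544, -3.094, -0.0]
contact_force: [1.2, -0.2, 0.7]
grip_width: -0.0003
gripper_force: 0.1
```

Request:
{"method": "apply_moves", "body": {
  "rows": [
    [0, 0, 0.004, 0, 0, 0],
    [0, 0, 0.004, 0, 0, 0]
  ]
}}

```text
clock: 11.85
tcp_pos: [0.5799, -0.0808, 0.0902]
orientation: [0.544, -3.094, -0.0]
contact_force: [-0.2, 0.2, -0.6]
grip_width: 0.0002
gripper_force: 0.1
```

Request:
{"method": "apply_moves", "body": {
  "rows": [
    [0, 0, 0.004, 0, 0, 0],
    [0, 0, 0.004, 0, 0, 0]
  ]
}}

```text
clock: 12.1
tcp_pos: [0.5799, -0.0809, 0.09]
orientation: [0.544, -3.094, -0.001]
contact_force: [-2.8, 0.5, 8.2]
grip_width: 0.0002
gripper_force: 4.2
```

The force rose to 8 N at z = 0.090, which is where the shut lid's top should be. I'll back off upward and look.

Request:
{"method": "apply_moves", "body": {
  "rows": [
    [0, 0, -0.05, 0, 0, 0],
    [0, 0, -0.2, 0, 0, 0],
    [0, 0, -0.4, 0, 0, 0],
    [0, 0, -0.6, 0, 0, 0],
    [0, 0, -0.6, 0, 0, 0]
  ]
}}

```text
clock: 12.72
tcp_pos: [0.5826, -0.0815, 0.2442]
orientation: [-0.542, 3.086, -0.002]
contact_force: [-0.1, 0.8, -0.4]
grip_width: -0.0
gripper_force: 0.0
```

```bash
python3 -c "
from h import *
o=r.get_obs();print(o['clock'],o['contact_force'],loc(o['tcp_pos']))
f=r.grab_frame('side');s=r.grab_frame('scene');cv2.imwrite('pics/p4.png',np.hstack([cv2.resize(g,(400,400)) for g in (f['pixels'][180:310,260:390,::-1],s['pixels'][130:260,220:350,::-1])]))"
```

```text
12.725 [-0.05542221  0.81412076 -0.39375422] [ 0.0162312  -0.00242661  0.24421045]
```

View pics/p4.png

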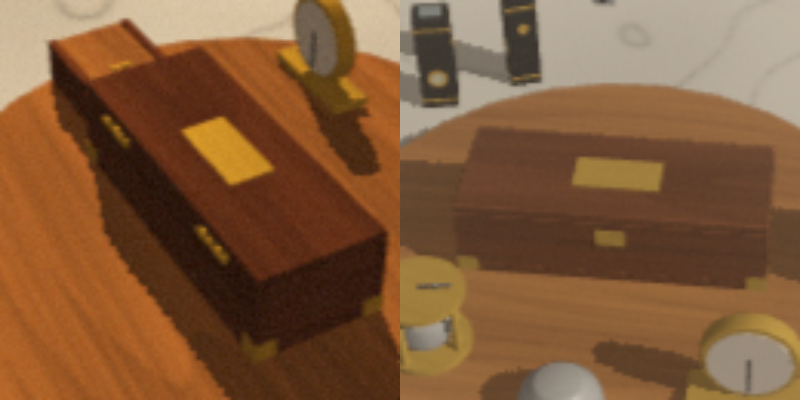

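The lid sits flush on the case with no gap, the bystanders are where they were, and the robot is clear. I'll hand in.

```bash
python3 -c "
from bench import r
print(r.hand_in())"
```

```text
the job is handed in; nothing more can be done
None
```

The largest prism sight was tipped over by pushing and lies along the case on the felt; the lid is shut flush, the other instruments were not touched, and the job was handed in at about 13 s.

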